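# Tip the worn samples into the scrap bin

### The arm

A 7-joint arm with a two-finger parallel gripper is mounted at the origin on the work surface. World frame = base frame: x ahead of the robot, y to its left, z up, the work surface at z = 0. Lengths are in m, angles in rad, forces in N, time in s.
With the tool pointing down it reaches from about 0.4 to 0.75 m from the base axis. Payload 19.5 kg.
Tool frame: the origin (TCP) lies midway between the tips of the shut fingers; the grasp point (between the pads) lies 19 mm behind it; z points along the fingers, y is the line along which they close (so a half turn about z gives the same grasp; the last joint's range is limited). The gripper opens to 85 mm and grips with 20 to 120 N. Pads are 22 mm wide; open, the fingers measure 114 mm over their backs; the gripper's body (76 mm by 85 mm) begins 54 mm behind the grasp point. The pads swing forward as they close: fully open they stand 13 mm farther back than shut.
Start: joints at [1.125, 0.707, -0.028, 1.485, 0.022, 0.951, -0.075], TCP at [0.226, -0.529, 0.2] pointing down, gripper open.
Joint ranges: [-2.71, 2.71], [-0.32, 2.16], [-1.57, 1.52], [0, 2.45], [-1.46, 4.6], [0, 2.02], [-2.83, 2.83]. Speed limits (rad/s): [1.89, 1.89, 2.57, 2.57, 3.01, 3.01, 3.01].

### API

Orientations are given as a 3x3 rotation matrix whose columns are the frame's x, y, z axes.
In Python, from bench import ctrl gives the robot as it stands.
- The arm moves only by the shell command python3 -m crank 'ROWS' [FORCE]. ROWS is JSON, a list of rows, each a list of 7 numbers: the turn, a rotation vector about the tool's x, y, z in degrees, then the shift along the tool's x, y, z in cm, then the closure in counts, from 0 (fully open) to 255 (shut). A call has 1 to 12 rows; each row is the pose to reach, as a shift and turn from the pose commanded when the call began, along the tool's axes at that moment; what a row does not reach only later rows make up. A row lasts 1/8 s, in which the tool goes at most 62.5 mm and 10.7 degrees, less where a joint would pass 70% of its speed; a pose out of reach is approached as far as the arm can. A call with a gripper value outside its range is refused whole. The fingers move at their own pace and stop on an object; FORCE is the grip in N (left out, the last holds). Time passes only in rows, so rows that repeat a pose let the fingers close. It gives the time, the measured TCP pose, the force, the opening and the grip force at its end, in the units of the state.
- ctrl.get_state(): the state, without advancing time (a new reading comes with each control period).
- ctrl.read_camera(name): name is "side" or "top"; returns a dict with "img" (480x640x3 uint8, red, green, blue), "z_map" (480x640 float32, m along the optical axis (not along the pixel's ray), 0 where there is no reading), "camera_matrix" (3x3 intrinsics, pixels), "view" (4x4, takes a point from world to camera coordinates). Camera axes: x right, y down, z forward; pixel columns grow to the right and rows downward; lengths in m; the calibration is good to about 2 mm. A picture is of the moment at which its call begins.
- ctrl.sign_off(): hands the job in; it is judged then, once.
The state is a dict: "time": time; "joint_pos": joint angles; "qd": joint speeds; "joint_torque": joint torques, N m; "tool_pos": TCP position; "eef_rot": TCP orientation; "contact_force": force on the tool from outside, world axes, zero at the start; "ft_torque": the same for the moment, N m; "gripper_width": finger opening in m; "gripper_force": force on a finger pad.
Only numpy, scipy, OpenCV 4.12 (cv2) and the standard library are available. Lean on these libraries where they do the work, as an engineer would, in place of code of your own. Each camera call takes 0.05 s, during which the arm holds its last target. There are 200 camera calls.

### The job

Take the brass weight off the base plate and stand it on the yellow mat, without knocking it over. Then slide the blue tray's carriage along its rails towards the red bin until the red spot on its leading side sits right under the stylus tip at that end, and there tip the tray by lifting its handle so that all four samples go into the red bin. Finally lower the tray back level with the spot still under the stylus; let no sample fall elsewhere and leave the bottle, the tape reel and the orange meter where they are.

Things in the scene. Friction and masses are not known exactly. Their poses are not given: they have to be found in the camera images.
- rig: aluminium base plate, 128 x 500 x 12 mm, fixed, carrying two steel rails along its own y. Origin on the bench; the plate spans x -80..48, y -250..250 mm from it. x points across the rails from the tray's handle to the bins, y along the rails, z up; all the machine's parts and both bins share this yaw
- carriage (a joint): slide of the grey carriage along the rails, m, grows to the rig's +y, range -0.165..0.165, stiff to move (2 N) and stays where left. The carriage plate spans 110 mm across the rails (rig x -65..45) and 95 mm to each side of the tray's middle along them; its underside is 28 mm and its top 40 mm above the bench
- spot_left (a point): centre of the red disc, 16 mm across, on top of the carriage plate beside the tray, 80 mm to the rig's +y of the tray's middle and 40 mm above the bench
- stylus_left (a point): lower end of the fixed upright stylus at the rig's +y end, 46 mm above the bench. Each stylus is 8 mm thick (brass collar 20 mm), its top 188 mm above the bench; a 12 mm arm at height 138 mm runs from it in +x of the rig for 92 mm to a 16 mm post outside the bin
- spot_right (a point): centre of the red disc, 16 mm across, on top of the carriage plate beside the tray, 80 mm to the rig's -y of the tray's middle and 40 mm above the bench
- stylus_right (a point): lower end of the fixed upright stylus at the rig's -y end, 46 mm above the bench
- tray (a joint): hinge of the blue tipping tray on the carriage, rad: 0 level, grows as the handle end is lifted, end stop 1.45. The tray falls back by its own weight. The samples slide out at about 0.8 to 1.2
- hinge_mid (a point): middle of the tray's hinge axis, which runs along the rig's y, 110 mm above the bench, at the pouring end of the tray
- tray_bar (a point): middle of the tray's handle: a round steel bar, 10 mm thick and 90 mm long, along the rig's y, 43 mm clear behind the tray's rear wall; with the tray level it is 181 mm from the hinge in -x and 22 mm above it (132 mm above the bench). The tray is 138 x 120 mm outside, 38 mm high walls, floor 4 mm, with a sloped lip and no wall at the hinge end. The point turns with the tray
- scrap_bin: red open bin, fixed, 180 mm (x) x 150 mm (y), walls 3 mm, 80 mm high in front and at the sides, 120 mm at the back. Origin under its middle on the bench. It stands on one side of the rig's middle (rig y about +130 or -130 mm, rig x 142 mm), the green bin on the other; with the outer red spot of that side under that side's stylus the tray faces it
- good_bin: green open bin of the same size, fixed, for good samples: nothing goes in it. Origin under its middle
- weight: brass 500 g weight, upright, 80 mm high, base 40 mm across up to 44 mm high, neck 16 mm, knob 28 mm across between 60 and 76 mm high. Origin at the middle of its underside. It starts on the base plate (12 mm above the bench) between the rails, in the way of the carriage
- mat: yellow round mat, fixed, 100 mm across, 4 mm thick, on the bench at one end of the rig. Origin at the middle of its underside
- reel: bystander: spare aluminium tape reel lying flat, 100 mm across, 36 mm high. Origin under its middle
- bottle: bystander: amber bottle, 52 mm across, 120 mm high. Origin under its middle
- meter: bystander: orange hand meter, 100 x 55 x 35 mm, with a 10 mm high black knob. Origin under its middle
- sample0: worn test sample, rounded plastic block 60 x 40 x 26 mm, white, 50 g, starts lying in the tray. Origin at the middle of its underside
- sample1: worn test sample, rounded plastic block 60 x 40 x 26 mm, grey, 50 g, starts lying in the tray. Origin at the middle of its underside
- sample2: worn test sample, rounded plastic block 60 x 40 x 26 mm, grey, 50 g, starts lying in the tray. Origin at the middle of its underside
- sample3: worn test sample, rounded plastic block 60 x 40 x 26 mm, white, 50 g, starts lying in the tray. Origin at the middle of its underside
There are look-alikes about, which are no part of the job. Leave any green or turquoise look-alike of the sample1 alone.

How it is judged:
On the way, in this order (a step that is already met when the one before it is completed fails the run):
1. the weight stands on the mat, let go (horizontal distance between weight and mat below 0.04 m and height (world z) of weight below 0.012 m and angle between weight's own z axis and vertical below 0.15 rad and contact force between the fingers and weight below 0.1 N), for 0.2 s.
2. the red spot on the red bin's side is under the stylus tip of that side, with the tray level and the samples still in it (((horizontal distance between spot_left and stylus_left below 0.008 m and y of scrap_bin in the frame of rig above 0 m) or (horizontal distance between spot_right and stylus_right below 0.008 m and y of scrap_bin in the frame of rig below 0 m)) and value of joint tray below 0.15 rad and height (world z) of each of sample0, sample1, sample2, sample3 above 0.1 m), for 0.3 s.
3. the tray is tipped there and all four samples are in the red bin (((horizontal distance between spot_left and stylus_left below 0.012 m and y of scrap_bin in the frame of rig above 0 m) or (horizontal distance between spot_right and stylus_right below 0.012 m and y of scrap_bin in the frame of rig below 0 m)) and x of sample0 in the frame of scrap_bin between -0.09 and 0.09 m and y of sample0 in the frame of scrap_bin between -0.075 and 0.075 m and z of each of sample0, sample1, sample2, sample3 in the frame of scrap_bin below 0.075 m and x of sample1 in the frame of scrap_bin between -0.09 and 0.09 m and y of sample1 in the frame of scrap_bin between -0.075 and 0.075 m and x of sample2 in the frame of scrap_bin between -0.09 and 0.09 m and y of sample2 in the frame of scrap_bin between -0.075 and 0.075 m and x of sample3 in the frame of scrap_bin between -0.09 and 0.09 m and y of sample3 in the frame of scrap_bin between -0.075 and 0.075 m), for 0.1 s.
At the end, for the whole second after the job is handed in: All four samples lie at rest inside the red bin, the tray is back level (within 0.06 rad) with the red spot on the red bin's side within 8 mm of the point under that side's stylus tip, and the weight stands upright on the yellow mat (its middle within 40 mm of the mat's middle) (x of sample0 in the frame of scrap_bin between -0.09 and 0.09 m and y of sample0 in the frame of scrap_bin between -0.075 and 0.075 m and z of each of sample0, sample1, sample2, sample3 in the frame of scrap_bin below 0.075 m and x of sample1 in the frame of scrap_bin between -0.09 and 0.09 m and y of sample1 in the frame of scrap_bin between -0.075 and 0.075 m and x of sample2 in the frame of scrap_bin between -0.09 and 0.09 m and y of sample2 in the frame of scrap_bin between -0.075 and 0.075 m and x of sample3 in the frame of scrap_bin between -0.09 and 0.09 m and y of sample3 in the frame of scrap_bin between -0.075 and 0.075 m and linear speed of each of sample0, sample1, sample2, sample3 below 0.03 m/s and ((horizontal distance between spot_left and stylus_left below 0.008 m and y of scrap_bin in the frame of rig above 0 m) or (horizontal distance between spot_right and stylus_right below 0.008 m and y of scrap_bin in the frame of rig below 0 m)) and value of joint tray below 0.06 rad and horizontal distance between weight and mat below 0.04 m and height (world z) of weight below 0.012 m and angle between weight's own z axis and vertical below 0.15 rad and linear speed of weight below 0.02 m/s); the robot touches nothing.
It fails at once if the weight is knocked over (angle between weight's own z axis and vertical above 0.6 rad and height (world z) of weight below 0.06 m).
It fails at once if the tray is tipped while the red spot is not under the stylus at the red bin (value of joint tray above 0.4 rad and not ((horizontal distance between spot_left and stylus_left below 0.014 m and y of scrap_bin in the frame of rig above 0 m) or (horizontal distance between spot_right and stylus_right below 0.014 m and y of scrap_bin in the frame of rig below 0 m))).
It fails at once if a sample falls outside the red bin ((height (world z) of sample0 below 0.09 m and not (x of sample0 in the frame of scrap_bin between -0.095 and 0.095 m and y of sample0 in the frame of scrap_bin between -0.08 and 0.08 m and z of sample0 in the frame of scrap_bin below 0.2 m)) or (height (world z) of sample1 below 0.09 m and not (x of sample1 in the frame of scrap_bin between -0.095 and 0.095 m and y of sample1 in the frame of scrap_bin between -0.08 and 0.08 m and z of sample1 in the frame of scrap_bin below 0.2 m)) or (height (world z) of sample2 below 0.09 m and not (x of sample2 in the frame of scrap_bin between -0.095 and 0.095 m and y of sample2 in the frame of scrap_bin between -0.08 and 0.08 m and z of sample2 in the frame of scrap_bin below 0.2 m)) or (height (world z) of sample3 below 0.09 m and not (x of sample3 in the frame of scrap_bin between -0.095 and 0.095 m and y of sample3 in the frame of scrap_bin between -0.08 and 0.08 m and z of sample3 in the frame of scrap_bin below 0.2 m))).
It fails at once if the bottle, the tape reel or the orange meter is moved more than 25 mm or knocked over (distance of any of bottle, reel, meter from where it was at the start of the episode above 0.025 m or angle between any of bottle, reel, meter's own z axis and vertical above 0.5 rad).
It also fails if it takes over 72 s, if anything falls off the work surface, if the arm or the gripper's body presses on something with over 40 N, if the wrist force passes 120 N, or if a joint passes its speed limit or range.

## Working session

There is one attempt and no reset: what is moved stays moved. The work goes in short steps, Python scripts to look and compute and a shell command to move; the robot and the scene stay as the last step left them, time stands still between calls to the robot, and variables do not carry over. Pictures are saved under pics/ and viewed, at most 10 in all, crops included, and the job is handed in when it is done.

```bash
mkdir -p pics; ls
cat > h.py <<'E'
import numpy as np,cv2
from bench import ctrl
def cam(n,save=None):
    d=ctrl.read_camera(n)
    if save: cv2.imwrite('pics/'+save,d['img'][:,:,::-1])
    return d
def cloud(d):
    z=d['z_map'];K=d['camera_matrix'];v,u=np.mgrid[:480,:640]
    p=np.stack([(u-K[0,2])/K[0,0]*z,(v-K[1,2])/K[1,1]*z,z],-1)
    T=np.linalg.inv(d['view']);w=p@T[:3,:3].T+T[:3,3];w[z==0]=np.nan
    return w
def proj(d,p):
    c=d['view'][:3,:3]@np.array(p)+d['view'][:3,3];q=d['camera_matrix']@c;return q[:2]/q[2]
E
python3 - <<'E'
from h import *
for n in('top','side'):
    d=cam(n,n+'0.png');np.savez(n+'0.npz',**d);T=np.linalg.inv(d['view']);print(n,T.round(3).tolist(),d['camera_matrix'][0,0])
s=ctrl.get_state();print(s['tool_pos'],np.round(s['eef_rot'],3).tolist(),s['gripper_width'],s['time'])
E
```

```text
pics
top [[0.0, -0.995, 0.096, 0.491], [-1.0, 0.002, 0.022, 0.01], [-0.022, -0.096, -0.995, 1.017], [0.0, 0.0, 0.0, 1.0]] 479.65574572037127
side [[-0.995, -0.068, 0.078, 0.474], [-0.102, 0.506, -0.856, 1.002], [0.019, -0.86, -0.51, 0.709], [0.0, 0.0, 0.0, 1.0]] 613.5382815461301
[ 0.2258095  -0.52850937  0.20010674] [[0.92, 0.393, -0.0], [0.393, -0.92, 0.001], [-0.0, -0.001, -1.0]] 0.0853463980843243 0.1
```

View pics/top0.png

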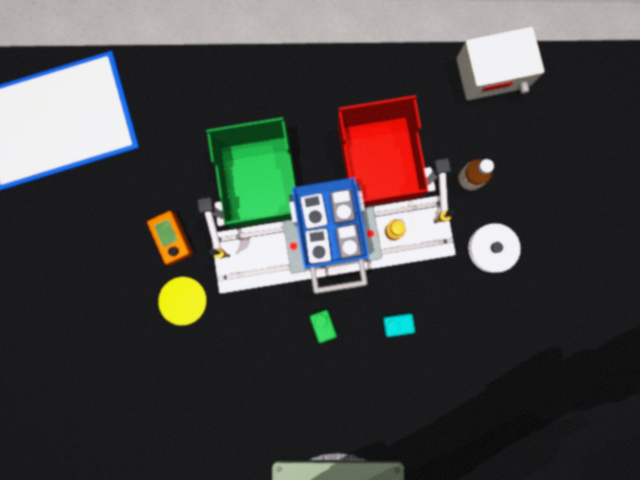

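View pics/side0.png

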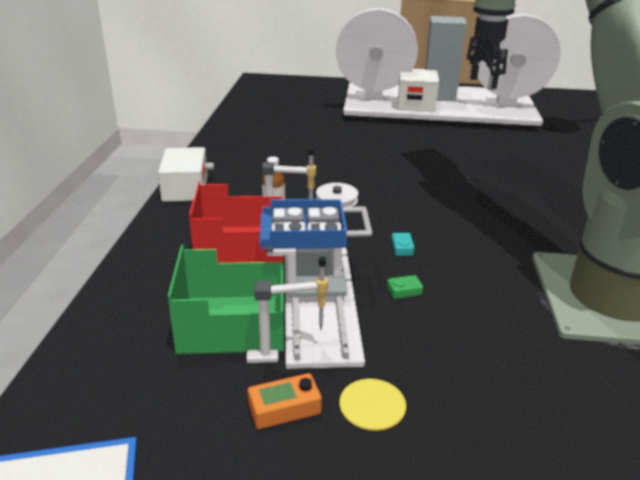

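The top view shows the red bin at (383,150) on the rig's −y (right) side, so spot_right (370,233) has to go under stylus_right (~(445,217)). The weight is at (396,229) and the mat at (182,300). The meter is at (170,238), the reel at (494,248) and the bottle at (478,173). The green and turquoise look-alikes are at (323,326) and (399,325).

```bash
cat >> h.py <<'E'
def plane(d,uv,z):
    K=d['camera_matrix'];T=np.linalg.inv(d['view']);r=T[:3,:3]@np.array([(uv[0]-K[0,2])/K[0,0],(uv[1]-K[1,2])/K[1,1],1]);o=T[:3,3]
    return o+r*(z-o[2])/r[2]
def blob(d,mask,near,R=40,):
    n,l,s,c=cv2.connectedComponentsWithStats(mask.astype(np.uint8))
    return [(c[i].round(1).tolist(),int(s[i,4])) for i in range(1,n) if s[i,4]>8 and np.hypot(*(c[i]-near))<R]
def hsv(d): return [x.astype(int) for x in cv2.split(cv2.cvtColor(d['img'],cv2.COLOR_RGB2HSV))]
E
python3 - <<'E'
from h import *
d=dict(np.load('top0.npz'));h,s,v=hsv(d);w=cloud(d)
red=((h<8)|(h>172))&(s>130)&(v>80)
for n in [(293,246),(370,233)]:
    for c,a in blob(d,red,n,15): print('spot',c,a,plane(d,c,.04).round(4))
yel=(h>20)&(h<35)&(s>120)&(v>80)
for c,a in blob(d,yel,(182,300),30): print('mat',c,a,plane(d,c,.004).round(4))
for c,a in blob(d,yel|((h>10)&(h<35)&(s>100)),(396,229),20): print('wt',c,a)
m=(w[...,2]>.07)&(w[...,2]<.11);m[:215]=0;m[250:]=0;m[:,:378]=0;m[:,415:]=0
print('knob',np.nanmedian(w[m],0),w[m][:,2].max(),m.sum(),np.argwhere(m).mean(0))
# weight knob centre from yellow pixels top
# green/ red bins: rim points
for nm,mk in(('red',red),('green',(h>45)&(h<85)&(s>120))):
    q=w[mk&(w[...,2]>.07)&(w[...,2]<.086)];print(nm,len(q),cv2.minAreaRect(q[:,:2].astype(np.float32)*1000))
# plate: bright top at 12mm
pl=(s<50)&(v>150)&(abs(w[...,2]-.012)<.006);pl[:180]=0
q=w[pl][:,:2];q=q[(abs(q[:,1])<.4)];print('plate',len(q),cv2.minAreaRect(q.astype(np.float32)*1000))
# handle
hd=(w[...,2]>.11)&(w[...,2]<.145);hd[:270]=0;hd[305:]=0;hd[:,:300]=0;hd[:,380:]=0
q=w[hd];print('handle',len(q),q.min(0),q.max(0)); far=np.argwhere(hd); print(far.min(0),far.max(0))
for b in [(60,290,185,235),(200,260,425,460)]:
    pass
# stylus tops: z 0.17-0.2
st=(w[...,2]>.165)&(w[...,2]<.2);n,l,S,C=cv2.connectedComponentsWithStats(st.astype(np.uint8))
for i in range(1,n):
    if S[i,4]>4: print('hi',C[i].round(1),S[i,4],np.median(w[l==i],0).round(4))
im=cv2.resize(d['img'][180:310,190:470,::-1],None,fx=2.85,fy=2.85,interpolation=cv2.INTER_CUBIC);cv2.imwrite('pics/crop1.png',im)
E
```

```text
spot [292.9, 245.6] 38 [0.5677 0.0912 0.04  ]
spot [369.9, 233.0] 39 [ 0.5933 -0.0663  0.04  ]
mat [181.9, 300.7] 1940 [0.4542 0.3279 0.004 ]
wt [395.0, 229.4] 304
knob [ 0.59959432 -0.11700732  0.08831089] 0.09384281793877913 174 [226.96551724 398.01149425]
red 586 ((768.5706176757812, -177.63966369628906), (184.65286254882812, 328.1536560058594), 11.469328880310059)
green 587 ((709.46923828125, 165.220703125), (179.66036987304688, 150.395263671875), 9.337294578552246)
plate 8081 ((401.71014404296875, -70.83050537109375), (580.885498046875, 634.4097290039062), 5.125897407531738)
handle 445 [ 0.47509925 -0.05289056  0.12928214] [0.51530718 0.04976325 0.14114822]
[270 311] [292 367]
hi [450.3 212.3] 51 [ 0.6141 -0.1948  0.1865]
hi [213.7 251. ] 51 [0.547  0.2169 0.1865]
```

View pics/crop1.png

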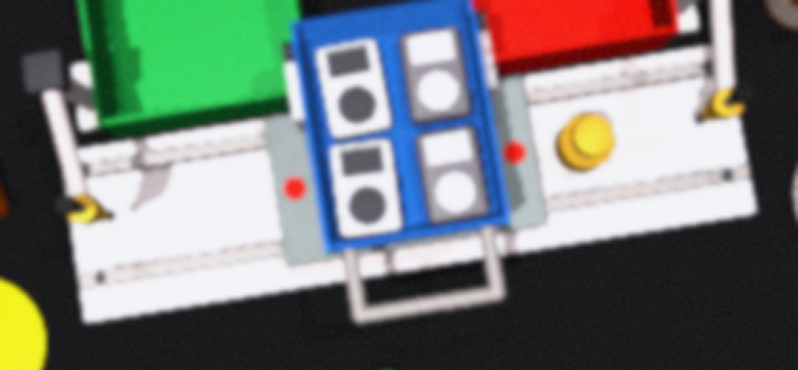

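The crop shows the weight (brass knob at (593,135) in the crop) between the rails with the carriage clear of it. The grey-framed samples are in the tray; the green and turquoise blocks outside it are only look-alikes. The rig yaw is 9.25° and the carriage must move −0.130 m. I'm now going above the weight.

```bash
python3 -m crank '[[0,0,0,0,0,-6,0],[0,0,7,10,-4.6,-6,90],[0,0,13.9,20,-9.3,-6,90],[0,0,13.9,30,-13.9,-6,90],[0,0,13.9,40,-18.5,-6,90],[0,0,13.9,50.6,-23.2,-6,90],[0,0,13.9,50.6,-23.2,-6,90],[0,0,13.9,50.6,-23.2,-6,90],[0,0,13.9,50.6,-23.2,-6,90],[0,0,13.9,50.6,-23.2,-6,90],[0,0,13.9,50.6,-23.2,-6,90]]' 40
python3 - <<'E'
from h import *
s=ctrl.get_state();print(s['tool_pos'],np.round(s['eef_rot'],3).tolist(),s['gripper_width'],s['contact_force'])
d=cam('side','s1.png')
for p in [(.6,-.117,.08)]: print(proj(d,p))
h,S,v=hsv(d);w=cloud(d)
m=(w[...,2]>.066)&(w[...,2]<.1)&(h>10)&(h<35)&(S>100)&(abs(w[...,0]-.6)<.03)&(abs(w[...,1]+.117)<.03);print(m.sum(),np.median(w[m],0) if m.any() else '')
E
```

```text
time: 1.48
tool_pos: [0.6017, -0.1123, 0.2593]
eef_rot: [[0.986, 0.166, -0.001], [0.166, -0.986, 0.002], [-0.001, -0.002, -1.0]]
contact_force: [-0.6, -0.3, 0.0]
gripper_width: 0.0551
gripper_force: 0.0
[ 0.60170721 -0.112348    0.25925375] [[0.986, 0.166, -0.001], [0.166, -0.986, 0.002], [-0.001, -0.002, -1.0]] 0.05508191875023055 [-0.5785272  -0.32790845  0.00663073]
[313.04348089 211.80901877]
0
```

```bash
python3 -m crank '[[0,0,0,0,0,4,100],[0,0,0,0,0,9,100],[0,0,0,0,0,13.5,100],[0,0,0,0,0,13.5,100]]'
python3 - <<'E'
from h import *
s=ctrl.get_state();print(s['qd'].round(3) if hasattr(s['qd'],'round') else s['qd'])
d=cam('side');p=proj(d,(.6,-.117,.08)).astype(int)
c=d['img'][p[1]-80:p[1]+80,p[0]-100:p[0]+100,::-1];cv2.imwrite('pics/s2.png',cv2.resize(c,None,fx=4,fy=3.75,interpolation=cv2.INTER_CUBIC))
d=cam('top');p=proj(d,(.6,-.117,.08)).astype(int)
c=d['img'][p[1]-60:p[1]+60,p[0]-80:p[0]+80,::-1];cv2.imwrite('pics/t2.png',cv2.resize(c,None,fx=5,fy=5,interpolation=cv2.INTER_CUBIC))
E
```

```text
time: 2.02
tool_pos: [0.5983, -0.1173, 0.1236]
eef_rot: [[0.987, 0.159, -0.005], [0.159, -0.987, 0.0], [-0.005, -0.001, -1.0]]
contact_force: [-1.1, 0.1, 1.1]
gripper_width: 0.0521
gripper_force: 0.0
[-0.006 -0.069  0.009 -0.075  0.002  0.064 -0.003]
```

View pics/s2.png

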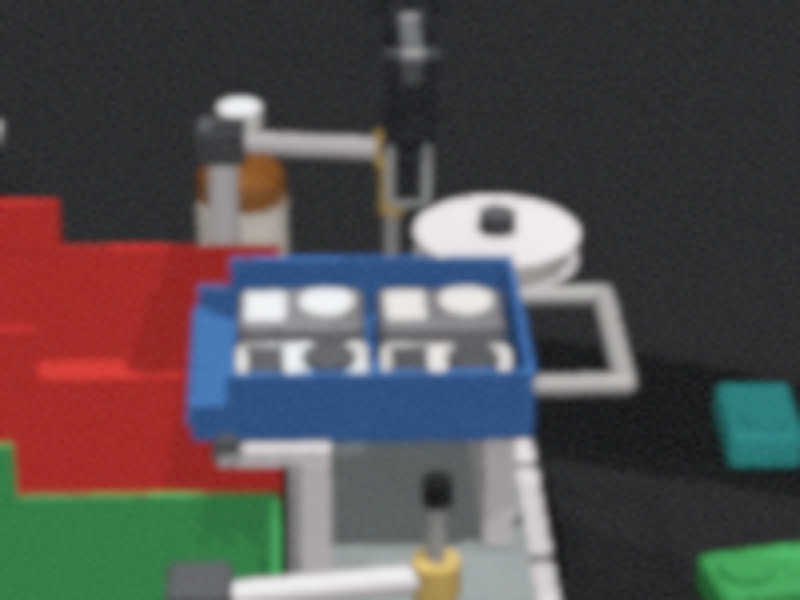

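The side crop shows the gripper's finger at (410,180), clear of the tray and of the stylus at (385,170). The tray hides the weight in this view, so I'm going by the top-view position. Now descending and gripping the knob.

```bash
python3 -m crank '[[0,0,0,0,0,2,100],[0,0,0,0,0,4,100],[0,0,0,0,0,6,100],[0,0,0,0,0,6,100],[0,0,0,0,0,6,255],[0,0,0,0,0,6,255],[0,0,0,0,0,6,255],[0,0,0,0,0,6,255],[0,0,0,0,0,6,255],[0,0,0,0,0,6,255]]' 60
```

```text
time: 3.38
tool_pos: [0.6001, -0.1166, 0.0655]
eef_rot: [[0.987, 0.16, -0.0], [0.16, -0.987, 0.0], [-0.0, -0.0, -1.0]]
contact_force: [-0.8, -0.6, -0.5]
gripper_width: 0.0003
gripper_force: 0.0
```

The fingers shut on nothing, so I need to look.

Run:
```python
from h import *
d=cam('top');p=proj(d,(.6,-.117,.08)).astype(int);print(p)
c=d['img'][p[1]-60:p[1]+60,p[0]-80:p[0]+80,::-1];cv2.imwrite('pics/t3.png',cv2.resize(c,None,fx=5,fy=5,interpolation=cv2.INTER_CUBIC))
h,s,v=hsv(d);w=cloud(d);m=(h>10)&(h<35)&(s>100)&(abs(w[...,0]-.6)<.06)&(abs(w[...,1]+.117)<.06)
q=w[m];print(len(q),q.min(0),q.max(0));k=q[q[:,2]>.08];print(k.mean(0) if len(k) else 0,len(k))
print(d['view'],np.load('top0.npz')['view'])
```

```text
[397 227]
11 [ 0.61475134 -0.17324336  0.41451197] [ 0.65710744 -0.07386672  0.45694514]
[ 0.63875492 -0.14599756  0.43500588] 11
[[ 4.59739312e-04 -9.99758806e-01 -2.19571883e-02  3.21349934e-02]
 [-9.95402227e-01  1.64558897e-03 -9.57689832e-02  5.86558213e-01]
 [ 9.57820169e-02  2.19002629e-02 -9.95161386e-01  9.64931510e-01]
 [ 0.00000000e+00  0.00000000e+00  0.00000000e+00  1.00000000e+00]] [[ 4.59739312e-04 -9.99758806e-01 -2.19571883e-02  3.21349934e-02]
 [-9.95402227e-01  1.64558897e-03 -9.57689832e-02  5.86558213e-01]
 [ 9.57820169e-02  2.19002629e-02 -9.95161386e-01  9.64931510e-01]
 [ 0.00000000e+00  0.00000000e+00  0.00000000e+00  1.00000000e+00]]
```

View pics/t3.png

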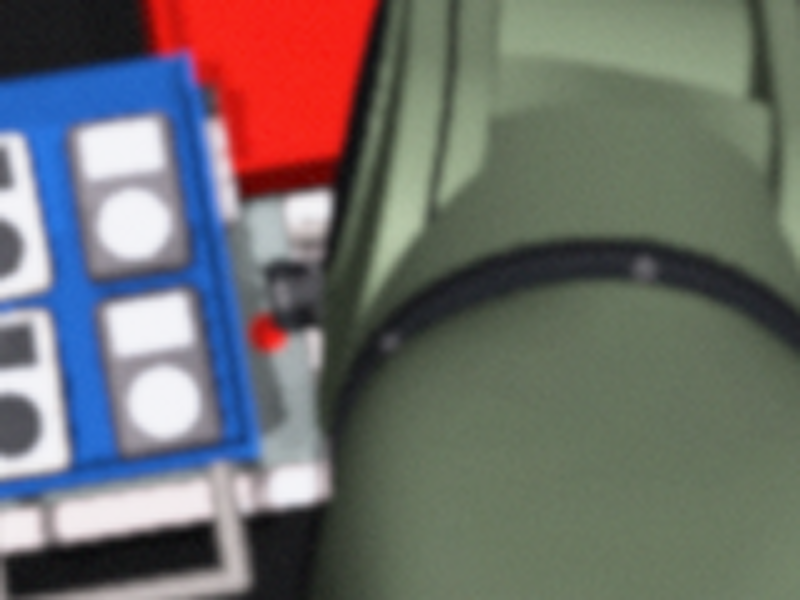

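```bash
python3 -m crank '[[0,0,0,0,0,0,60],[0,0,0,0,0,0,60],[0,0,0,0,0,0,60],[0,0,0,0,0,-3,60],[0,0,0,0,0,-8,60],[0,0,0,0,0,-14,60],[0,0,0,-7,0,-18,60],[0,0,0,-14,0,-18,60],[0,0,0,-20,0,-18,60],[0,0,0,-20,0,-18,60]]'
python3 - <<'E'
from h import *
for n in('top',):
    d=cam(n);p=proj(d,(.6,-.117,.05)).astype(int);print(p)
    c=d['img'][p[1]-90:p[1]+90,p[0]-120:p[0]+120,::-1];cv2.imwrite('pics/%s4.png'%n,cv2.resize(c,None,fx=3.3,fy=3.3,interpolation=cv2.INTER_CUBIC))
E
```

```text
time: 4.68
tool_pos: [0.4, -0.1492, 0.2462]
eef_rot: [[0.987, 0.159, 0.0], [0.159, -0.987, -0.0], [0.0, 0.0, -1.0]]
contact_force: [0.9, 0.0, -0.8]
gripper_width: 0.0652
gripper_force: 0.0
[395 229]
```

View pics/top4.png

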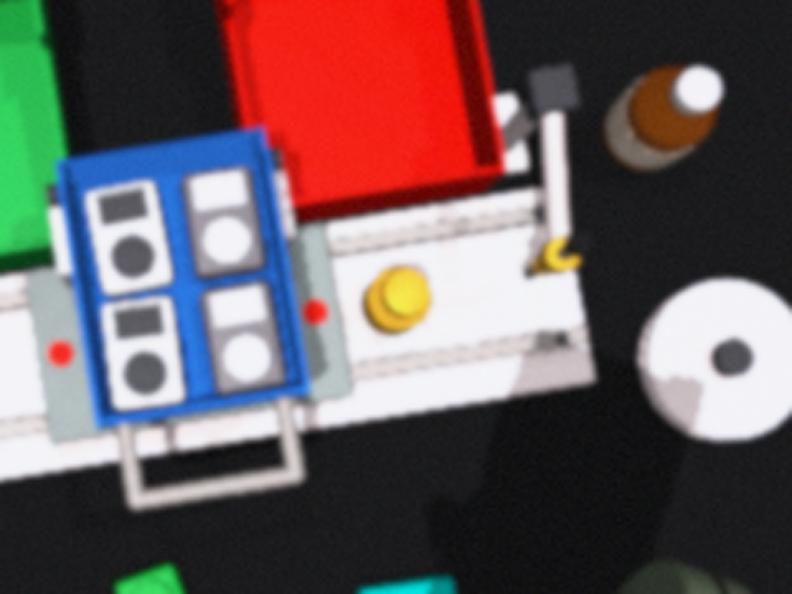

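The top crop shows the weight still upright and unmoved at (398,227). I'll check where the fingers really are against the reported TCP, using the side camera.

Run:
```python
from h import *
s=ctrl.get_state();t=s['tool_pos'];R=s['eef_rot'];d=cam('side');w=cloud(d)
q=(w-t)@R
m=(abs(q)<.16).all(-1)&(w[...,2]>.15)
Q=q[m];print(t,len(Q))
for a in np.arange(-.15,.06,.01):
    k=Q[(Q[:,2]>a)&(Q[:,2]<a+.01)]
    if len(k): print(round(a,2),len(k),k.min(0).round(3)[:2],k.max(0).round(3)[:2])
print(proj(d,t))
u=proj(d,t).astype(int);c=d['img'][max(0,u[1]-90):u[1]+60,u[0]-100:u[0]+100,::-1];cv2.imwrite('pics/s5.png',cv2.resize(c,None,fx=4,fy=4,interpolation=cv2.INTER_CUBIC))
d=cam('top');w=cloud(d);m=(w[...,2]>.03)&(abs(w[...,0]-.6)<.035)&(abs(w[...,1]+.117)<.03);Q=w[m];print('weight',Q.min(0),Q.max(0));z=Q[Q[:,2]>.075];print(z.mean(0),z.std(0),len(z))
```

```text
[ 0.39905154 -0.14956266  0.24629253] 1449
-0.15 153 [-0.009 -0.071] [0.014 0.032]
-0.14 213 [-0.017 -0.072] [0.022 0.066]
-0.13 139 [-0.011 -0.071] [0.022 0.068]
-0.12 143 [-0.011 -0.074] [0.019 0.068]
-0.11 115 [-0.011 -0.069] [0.019 0.065]
-0.1 126 [-0.01  -0.067] [0.017 0.067]
-0.09 91 [-0.011 -0.066] [0.016 0.06 ]
-0.08 80 [-0.01  -0.051] [0.014 0.041]
-0.07 97 [-0.009 -0.05 ] [0.013 0.04 ]
-0.06 99 [-0.009 -0.05 ] [0.013 0.041]
-0.05 85 [-0.009 -0.048] [0.013 0.039]
-0.04 18 [-0.007 -0.041] [0.01  0.038]
[416.42661765 137.3814902 ]
weight [ 0.56528195 -0.14487933  0.03014307] [ 0.62029069 -0.09838043  0.09472642]
[ 0.60009299 -0.11740222  0.08824582] [0.00709431 0.00715568 0.00298068] 171
```

View pics/s5.png

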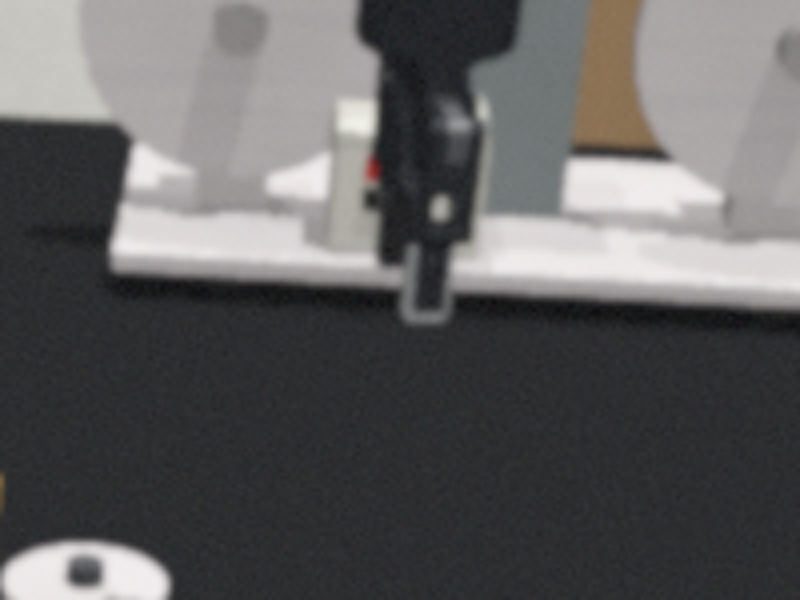

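The picture shows the fingertips at (427,322) in the crop, where the reported TCP projects to about (400,360). The real tips sit about 2–3 cm behind the reported TCP, so they closed just above the knob. I'll shut the fingers and measure that offset.

```bash
python3 -m crank '[[0,0,0,0,0,0,255],[0,0,0,0,0,0,255],[0,0,0,0,0,0,255],[0,0,0,0,0,0,255],[0,0,0,0,0,0,255]]'
python3 - <<'E'
from h import *
s=ctrl.get_state();t=s['tool_pos'];R=s['eef_rot'];d=cam('side');w=cloud(d)
q=(w-t)@R
m=(abs(q)<.09).all(-1)&(w[...,2]>.15)
Q=q[m]
for a in np.arange(-.08,.02,.005):
    k=Q[(Q[:,2]>a)&(Q[:,2]<a+.005)]
    if len(k): print(round(a,3),len(k),k.min(0).round(3)[:2],k.max(0).round(3)[:2])
b=(abs(w[...,0]-.35)<.03)&(abs(w[...,1]-.0)<.05);print('bench',np.nanmedian(w[b],0))
h,S,v=hsv(d);m=(h>20)&(h<35)&(S>100)&(abs(w[...,0]-.454)<.06)&(abs(w[...,1]-.328)<.06);print('mat',np.nanmean(w[m],0))
E
```

```text
time: 5.45
tool_pos: [0.4027, -0.1487, 0.2455]
eef_rot: [[0.987, 0.161, -0.0], [0.161, -0.987, 0.0], [-0.0, -0.0, -1.0]]
contact_force: [0.1, 0.9, 0.5]
gripper_width: -0.0
gripper_force: 0.0
-0.08 31 [-0.009 -0.031] [0.016 0.027]
-0.075 14 [-0.005 -0.016] [0.014 0.015]
-0.07 27 [-0.009 -0.016] [0.013 0.002]
-0.065 30 [-0.01  -0.015] [0.013 0.005]
-0.06 34 [-0.009 -0.019] [0.013 0.002]
-0.055 31 [-0.008 -0.016] [0.013 0.004]
-0.05 29 [-0.009 -0.018] [0.013 0.007]
-0.045 31 [-0.009 -0.016] [0.014 0.009]
-0.04 23 [-0.008 -0.011] [0.013 0.002]
-0.035 13 [-0.008 -0.007] [ 0.011 -0.001]
bench [0.34939683 0.00396737 0.00101553]
mat [0.4555185  0.3306466  0.00433754]
```

Reported z is off by about 28 mm at the tip, so I'll compensate: TCP z around 0.036 puts the pads on the knob.

```bash
python3 -m crank '[[0,0,0,6,0,0,90],[0,0,0,12,0,0,90],[0,0,0,20,0,0,90],[0,0,0,20,0,0,90],[0,0,0,20,0,5,90],[0,0,0,20,0,10,90],[0,0,0,20,0,14,90],[0,0,0,20,0,17,90],[0,0,0,20,0,19,90],[0,0,0,20,0,20,90],[0,0,0,20,0,20.9,90],[0,0,0,20,0,20.9,90]]'; python3 -m crank '[[0,0,0,0,0,0,255],[0,0,0,0,0,0,255],[0,0,0,0,0,0,255],[0,0,0,0,0,0,255],[0,0,0,0,0,0,255]]' 60
```

```text
time: 7.0
tool_pos: [0.6001, -0.1166, 0.0364]
eef_rot: [[0.987, 0.16, -0.0], [0.16, -0.987, 0.0], [-0.0, -0.0, -1.0]]
contact_force: [-1.3, 0.1, 0.5]
gripper_width: 0.055
gripper_force: 0.0
time: 7.62
tool_pos: [0.6006, -0.1169, 0.0373]
eef_rot: [[0.987, 0.16, 0.001], [0.16, -0.987, -0.0], [0.001, 0.001, -1.0]]
contact_force: [0.2, -1.4, 6.1]
gripper_width: 0.0258
gripper_force: 58.9
```

Gripped. Lift and carry to above the mat.

```bash
python3 -m crank '[[0,0,0,0,0,-2,255],[0,0,0,0,0,-6,255],[0,0,0,0,0,-12,255],[0,0,0,0,0,-18,255],[0,0,0,0,0,-23.4,255],[0,0,0,0,0,-23.4,255]]'; python3 -m crank '[[0,0,0,-0.7,-4,0,255],[0,0,0,-1.4,-9,0,255],[0,0,0,-2.2,-14,0,255],[0,0,0,-2.9,-19,0,255],[0,0,0,-3.7,-24,0,255],[0,0,0,-4.5,-29,0,255],[0,0,0,-5.3,-34,0,255],[0,0,0,-6,-39,0,255],[0,0,0,-6.8,-44,0,255],[0,0,0,-7.2,-46.3,0,255],[0,0,0,-7.2,-46.3,0,255],[0,0,0,-7.2,-46.3,0,255]]'
```

```text
time: 8.38
tool_pos: [0.6011, -0.1168, 0.2739]
eef_rot: [[0.987, 0.16, 0.006], [0.16, -0.987, -0.001], [0.005, 0.002, -1.0]]
contact_force: [1.0, 0.7, -5.8]
gripper_width: 0.0256
gripper_force: 60.2
time: 9.88
tool_pos: [0.4548, 0.3279, 0.2698]
eef_rot: [[0.987, 0.16, -0.001], [0.16, -0.987, -0.001], [-0.001, 0.001, -1.0]]
contact_force: [0.7, 0.3, -4.4]
gripper_width: 0.0255
gripper_force: 60.6
```

```bash
python3 -m crank '[[0,0,0,0,0,6,255],[0,0,0,0,0,12,255],[0,0,0,0,0,17,255],[0,0,0,0,0,20,255],[0,0,0,0,0,22,255],[0,0,0,0,0,23,255],[0,0,0,0,0,23.6,255],[0,0,0,0,0,24,255],[0,0,0,0,0,24,255],[0,0,0,0,0,24,255]]'
```

```text
time: 11.12
tool_pos: [0.4549, 0.329, 0.0309]
eef_rot: [[0.987, 0.161, 0.0], [0.161, -0.987, 0.0], [0.0, -0.0, -1.0]]
contact_force: [0.6, -0.3, -4.8]
gripper_width: 0.0256
gripper_force: 60.5
```

Still hanging. I'll lower it until the force changes.

```bash
python3 -m crank '[[0,0,0,0,0,0.15,255],[0,0,0,0,0,0.3,255],[0,0,0,0,0,0.3,255]]'
```

```text
time: 11.5
tool_pos: [0.4556, 0.329, 0.0291]
eef_rot: [[0.987, 0.16, 0.002], [0.16, -0.987, 0.001], [0.002, -0.001, -1.0]]
contact_force: [-3.6, -5.5, 25.6]
gripper_width: 0.0256
gripper_force: 63.7
```

```bash
python3 -m crank '[[0,0,0,0,0,0.1,255],[0,0,0,0,0,0.15,255]]'
```

```text
time: 11.75
tool_pos: [0.4561, 0.3291, 0.0289]
eef_rot: [[0.987, 0.16, 0.003], [0.16, -0.987, 0.002], [0.004, -0.001, -1.0]]
contact_force: [-7.8, -9.6, 59.1]
gripper_width: 0.0258
gripper_force: 67.2
```

On the mat and pressing. Ease off, release, rise.

```bash
python3 -m crank '[[0,0,0,0,0,-0.3,255],[0,0,0,0,0,-0.3,255],[0,0,0,0,0,-0.3,120],[0,0,0,0,0,-0.3,90],[0,0,0,0,0,-0.3,60],[0,0,0,0,0,-0.3,60],[0,0,0,0,0,-1.5,60],[0,0,0,0,0,-5,60],[0,0,0,0,0,-10,60],[0,0,0,0,0,-16,60],[0,0,0,0,0,-22,150],[0,0,0,0,0,-24,150]]'
python3 - <<'E'
from h import *
d=cam('side');h,s,v=hsv(d);w=cloud(d);m=(abs(w[...,0]-.455)<.04)&(abs(w[...,1]-.329)<.04)&(w[...,2]>.03)&(w[...,2]<.12)
print(m.sum(),np.median(w[m],0),w[m].max(0),w[m].min(0));k=m&(w[...,2]>.066);print(np.mean(w[k],0),'mat .455 .329')
d=cam('top');w=cloud(d)
hd=(w[...,2]>.12)&(w[...,2]<.15)&(w[...,0]<.512)&(w[...,0]>.45)&(abs(w[...,1])<.1);q=w[hd];print(len(q),q.min(0),q.max(0),q.mean(0))
R=np.array([[.987,-.1605],[.1605,.987]]);r=q[:,:2]@R;print(r.min(0),r.max(0)); b=r[r[:,0]<r[:,0].min()+.013];print(len(b),b.mean(0),R@b.mean(0),(b[:,1].min()+b[:,1].max())/2)
E
```

```text
time: 13.25
tool_pos: [0.4552, 0.3291, 0.2703]
eef_rot: [[0.987, 0.16, 0.004], [0.16, -0.987, 0.003], [0.004, -0.003, -1.0]]
contact_force: [0.3, -0.4, -0.5]
gripper_width: 0.0349
gripper_force: 0.0
880 [0.45658449 0.33793249 0.05230444] [0.47612872 0.34933964 0.08693507] [0.43647382 0.31416694 0.0300211 ]
[0.45631202 0.33325206 0.07855921] mat .455 .329
420 [ 0.4750895  -0.05291447  0.13005315] [0.51165343 0.04980236 0.14181183] [0.49086559 0.00087035 0.13552813]
[ 0.47437928 -0.13216642] [ 0.51299411 -0.03237747]
309 [ 0.47979181 -0.08290443] [ 0.48686068 -0.00482009] -0.08224149784602161
```

The weight stands upright on the mat at (0.456,0.331). The bar's middle is at (0.486,−0.003,0.132). Check joint 7 to pick the turn direction.

Run:
```python
from h import *
s=ctrl.get_state();print(s['joint_pos'])
```

```text
[-0.74561011  0.61802832  0.12289297  1.42361825 -0.07999648  1.10063723
 -2.019004  ]
```

```bash
python3 -m crank '[[0,0,-8,-0.3,4,0,160],[0,0,-17,-0.6,8,0,160],[0,0,-26,-0.9,12,0,160],[0,0,-35,-1.2,16,0,160],[0,0,-44,-1.5,20,0,160],[0,0,-53,-1.8,24,0,160],[0,0,-62,-2,28,0,160],[0,0,-71,-2.2,31,0,160],[0,0,-80,-2.2,33.2,0,160],[0,0,-90,-2.2,33.2,0,160],[0,0,-90,-2.2,33.2,0,160],[0,0,-90,-2.2,33.2,0,160]]'; python3 -m crank '[[0,0,0,0,0,4,160],[0,0,0,0,0,8,160],[0,0,0,0,0,8,160],[0,0,0,0,0,8,160]]'
```

```text
time: 14.85
tool_pos: [0.4861, -0.0022, 0.2659]
eef_rot: [[-0.157, 0.988, -0.0], [0.988, 0.157, 0.0], [0.0, -0.0, -1.0]]
contact_force: [0.4, 0.3, -0.4]
gripper_width: 0.0317
gripper_force: 0.0
time: 15.35
tool_pos: [0.4868, -0.0021, 0.1873]
eef_rot: [[-0.16, 0.987, 0.001], [0.987, 0.16, 0.0], [-0.0, 0.001, -1.0]]
contact_force: [0.1, 0.0, -0.0]
gripper_width: 0.032
gripper_force: 0.0
```

```bash
python3 -m crank '[[0,0,0,0,0,3,160],[0,0,0,0,0,5,160],[0,0,0,0,0,7,160],[0,0,0,0,0,8.5,160],[0,0,0,0,0,10,160],[0,0,0,0,0,10,160]]'; python3 -m crank '[[0,0,0,0,0,0,255],[0,0,0,0,0,0,255],[0,0,0,0,0,0,255],[0,0,0,0,0,0,255]]' 40
```

```text
time: 16.1
tool_pos: [0.4868, -0.0023, 0.0867]
eef_rot: [[-0.16, 0.987, 0.001], [0.987, 0.16, -0.0], [-0.0, 0.001, -1.0]]
contact_force: [-1.3, 0.5, 0.2]
gripper_width: 0.0315
gripper_force: 0.0
time: 16.6
tool_pos: [0.4857, -0.0026, 0.0871]
eef_rot: [[-0.16, 0.987, -0.001], [0.987, 0.16, -0.001], [-0.0, -0.001, -1.0]]
contact_force: [-7.8, -0.7, 11.5]
gripper_width: 0.0083
gripper_force: 39.1
```

Bar gripped. Slide the carriage −y.

```bash
python3 -m crank '[[0,0,0,-0.5,0,-0.2,255],[0,0,0,-1.5,0,-0.2,255],[0,0,0,-3,0,-0.2,255],[0,0,0,-4.5,0,-0.2,255],[0,0,0,-6,0,-0.2,255],[0,0,0,-7.5,0,-0.2,255],[0,0,0,-9,0,-0.2,255],[0,0,0,-10.5,0,-0.2,255],[0,0,0,-11.8,0,-0.2,255],[0,0,0,-12.7,0,-0.2,255],[0,0,0,-13,0,-0.2,255],[0,0,0,-13,0,-0.2,255]]'
python3 - <<'E'
from h import *
d=cam('top','t6.png');h,s,v=hsv(d);red=((h<8)|(h>172))&(s>130)&(v>80)
u=proj(d,(.5677+.0209,.0912-.1283,.04));print(u)
for c,a in blob(d,red,u,20): print(c,a,plane(d,c,.04))
cv2.imwrite('pics/t6c.png',cv2.resize(d['img'][160:300,280:480,::-1],None,fx=4,fy=4,interpolation=cv2.INTER_CUBIC))
w=cloud(d);st=(w[...,2]>.165)&(w[...,2]<.2)&(abs(w[...,0]-.614)<.03)&(abs(w[...,1]+.195)<.03);print(st.sum(),np.median(w[st],0))
d=cam('side','s6.png');u=proj(d,(.5886,-.0371,.04));print(u);h,s,v=hsv(d);red=((h<8)|(h>172))&(s>130)&(v>80)
for c,a in blob(d,red,u,20): print(c,a,plane(d,c,.04))
E
```

```text
time: 18.1
tool_pos: [0.5068, -0.1313, 0.0881]
eef_rot: [[-0.16, 0.987, -0.001], [0.987, 0.16, -0.001], [-0.0, -0.001, -1.0]]
contact_force: [-4.4, -2.8, -1.5]
gripper_width: 0.0084
gripper_force: 39.1
[355.60957269 235.31537692]
[356.0, 235.3] 40 [ 0.58863022 -0.0378974   0.04      ]
52 [ 0.61418469 -0.19471887  0.18676971]
[313.8104783 248.5575311]
[313.3, 248.0] 13 [ 0.58986809 -0.03904299  0.04      ]
```

View pics/t6c.png

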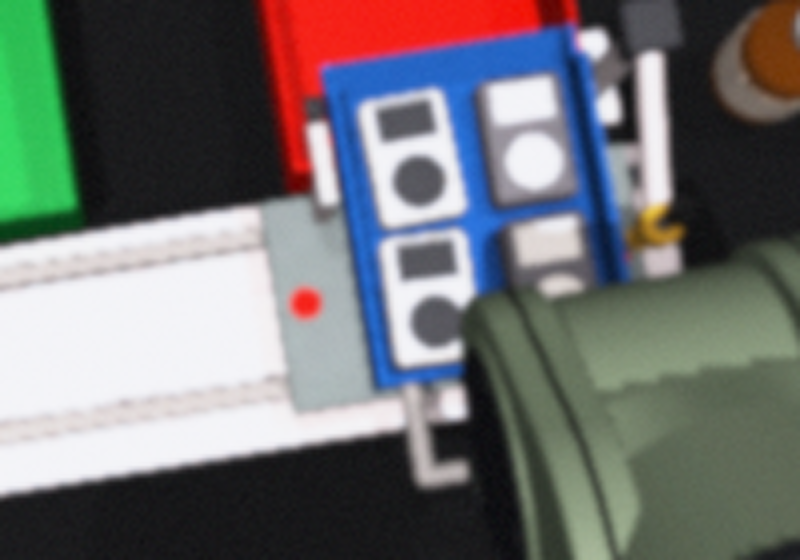

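The crop shows spot_left at (305,303), i.e. 130.8 mm along from its start, against 130.2 needed. The tray faces the red bin with the samples still in it, so spot_right is under the stylus collar near (655,228). Tip along the arc, first to about 0.4 rad.

```bash
python3 -m crank '[[0,0,0,0,0.13,-0.9,255],[0,0,0,0,0.31,-1.8,255],[0,0,0,0,0.53,-2.7,255],[0,0,0,0,0.8,-3.55,255],[0,0,0,0,0.8,-3.55,255]]'
python3 - <<'E'
from h import *
d=cam('top');h,s,v=hsv(d);red=((h<8)|(h>172))&(s>130)&(v>80)
for c,a in blob(d,red,(356,235),20): print(c,a,plane(d,c,.04))
E
```

```text
time: 18.82
tool_pos: [0.5148, -0.1296, 0.1245]
eef_rot: [[-0.16, 0.987, -0.0], [0.987, 0.16, -0.001], [-0.001, -0.0, -1.0]]
contact_force: [-6.0, -3.4, -1.9]
gripper_width: 0.0082
gripper_force: 39.1
[355.8, 235.3] 38 [ 0.58863092 -0.03748903  0.04      ]
```

```bash
python3 -m crank '[[0,0,0,0,0.32,-0.87,255],[0,0,0,0,0.66,-1.7,255],[0,0,0,0,1.06,-2.52,255],[0,0,0,0,1.49,-3.32,255],[0,0,0,0,1.97,-4.1,255],[0,0,0,0,2.47,-4.86,255],[0,0,0,0,3.02,-5.59,255],[0,0,0,0,3.6,-6.29,255],[0,0,0,0,4.23,-6.95,255],[0,0,0,0,4.88,-7.59,255],[0,0,0,0,5.57,-8.2,255],[0,0,0,0,6.27,-8.77,255]]'
python3 - <<'E'
from h import *
d=cam('top');h,s,v=hsv(d);red=((h<8)|(h>172))&(s>130)&(v>80)
for c,a in blob(d,red,(356,235),20): print(c,a,plane(d,c,.04))
E
```

```text
time: 20.38
tool_pos: [0.5762, -0.1197, 0.2128]
eef_rot: [[-0.16, 0.987, -0.001], [0.987, 0.16, -0.001], [-0.001, -0.001, -1.0]]
contact_force: [-13.2, -2.0, 13.9]
gripper_width: 0.0083
gripper_force: 39.8
[355.8, 235.3] 38 [ 0.58863092 -0.03748903  0.04      ]
```

```bash
python3 -m crank '[[0,0,0,0,0.74,-0.53,255],[0,0,0,0,1.5,-1.03,255],[0,0,0,0,2.3,-1.49,255],[0,0,0,0,3.1,-1.9,255],[0,0,0,0,3.93,-2.28,255],[0,0,0,0,4.78,-2.61,255],[0,0,0,0,5.64,-2.9,255],[0,0,0,0,6.52,-3.15,255],[0,0,0,0,7.41,-3.35,255],[0,0,0,0,7.41,-3.35,255],[0,0,0,0,7.41,-3.35,255],[0,0,0,0,7.41,-3.35,255]]'
python3 - <<'E'
from h import *
d=cam('top');h,s,v=hsv(d);red=((h<8)|(h>172))&(s>130)&(v>80)
for c,a in blob(d,red,(356,235),20): print(c,a,plane(d,c,.04))
im=np.hstack([d['img'][60:300,280:480],cam('side')['img'][130:370,160:400]])
cv2.imwrite('pics/t7.png',cv2.resize(im[:,:,::-1],None,fx=1.8,fy=1.8,interpolation=cv2.INTER_CUBIC))
E
```

```text
time: 21.92
tool_pos: [0.6505, -0.1072, 0.246]
eef_rot: [[-0.161, 0.987, 0.002], [0.987, 0.161, 0.0], [-0.0, 0.002, -1.0]]
contact_force: [-2.0, 0.0, 5.5]
gripper_width: 0.0087
gripper_force: 40.4
[355.6, 235.5] 33 [ 0.58822071 -0.03707809  0.04      ]
```

View pics/t7.png

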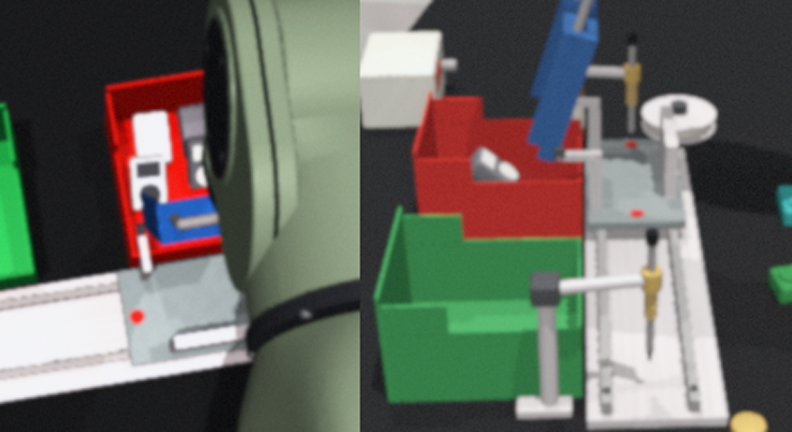

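The picture shows the tray upright and the samples in the red bin, with the white ones at (150,135) and (148,180) and the grey ones at (195,120) and (198,165). The far spot sits under the stylus at (631,140). Lower the tray back along the arc.

```bash
python3 -m crank '[[0,0,0,0,0,0,255],[0,0,0,0,-0.89,0.2,255],[0,0,0,0,-1.77,0.45,255],[0,0,0,0,-2.63,0.74,255],[0,0,0,0,-3.48,1.07,255],[0,0,0,0,-4.31,1.45,255],[0,0,0,0,-5.11,1.86,255],[0,0,0,0,-5.91,2.32,255],[0,0,0,0,-6.67,2.82,255],[0,0,0,0,-7.41,3.35,255]]'; python3 -m crank '[[0,0,0,0,-0.7,0.57,255],[0,0,0,0,-1.39,1.18,255],[0,0,0,0,-2.04,1.82,255],[0,0,0,0,-2.67,2.48,255],[0,0,0,0,-3.25,3.18,255],[0,0,0,0,-3.8,3.91,255],[0,0,0,0,-4.3,4.67,255],[0,0,0,0,-4.78,5.45,255],[0,0,0,0,-5.21,6.25,255],[0,0,0,0,-5.61,7.07,255],[0,0,0,0,-5.95,7.9,255],[0,0,0,0,-6.27,8.77,255]]'; python3 -m crank '[[0,0,0,0,-0.27,0.85,255],[0,0,0,0,-0.49,1.75,255],[0,0,0,0,-0.67,2.65,255],[0,0,0,0,-0.8,3.55,255],[0,0,0,0,-0.8,3.7,255],[0,0,0,0,-0.8,3.7,255]]'
```

```text
time: 23.28
tool_pos: [0.5767, -0.1192, 0.2115]
eef_rot: [[-0.161, 0.987, 0.001], [0.987, 0.161, 0.0], [0.0, 0.001, -1.0]]
contact_force: [-2.0, 0.8, 4.1]
gripper_width: 0.0084
gripper_force: 41.1
time: 24.78
tool_pos: [0.5148, -0.1294, 0.1229]
eef_rot: [[-0.16, 0.987, 0.0], [0.987, 0.16, 0.0], [0.0, 0.0, -1.0]]
contact_force: [0.3, -0.2, -0.1]
gripper_width: 0.0084
gripper_force: 42.5
time: 25.52
tool_pos: [0.5068, -0.1308, 0.0864]
eef_rot: [[-0.16, 0.987, -0.001], [0.987, 0.16, -0.0], [0.0, -0.001, -1.0]]
contact_force: [-5.5, -0.8, 0.3]
gripper_width: 0.0083
gripper_force: 43.4
```

```bash
python3 -m crank '[[0,0,0,0,0,0,160],[0,0,0,0,0,0,160],[0,0,0,0,0,0,160],[0,0,0,0,0,-2,160],[0,0,0,0,0,-6,160],[0,0,0,0,0,-12,160],[0,0,0,0,-6,-14,160],[0,0,0,0,-10,-14,160],[0,0,0,0,-10,-14,160],[0,0,0,0,-10,-14,160]]'
python3 - <<'E'
from h import *
d=cam('top');h,s,v=hsv(d);red=((h<8)|(h>172))&(s>130)&(v>80)
for c,a in blob(d,red,(356,235),20)+blob(d,red,(430,223),14): print(c,a,plane(d,c,.04))
w=cloud(d);q=w[(w[...,2]>.1)&(abs(w[...,0]-.506)<.03)&(abs(w[...,1]+.131)<.07)&(w[...,2]<.18)];print('bar z',len(q),np.median(q,0) if len(q) else '')
im=np.hstack([d['img'][60:340,160:520],cam('side')['img'][130:410,160:420]])
cv2.imwrite('pics/t8.png',cv2.resize(im[:,:,::-1],None,fx=1.29,fy=1.29,interpolation=cv2.INTER_CUBIC))
E
```

```text
time: 26.78
tool_pos: [0.4092, -0.1467, 0.2266]
eef_rot: [[-0.16, 0.987, 0.001], [0.987, 0.16, 0.0], [-0.0, 0.001, -1.0]]
contact_force: [0.4, 0.2, -0.4]
gripper_width: 0.0316
gripper_force: 0.0
[355.8, 235.4] 37 [ 0.58842546 -0.03748774  0.04      ]
bar z 442 [ 0.50979452 -0.12408164  0.13539893]
```

View pics/t8.png

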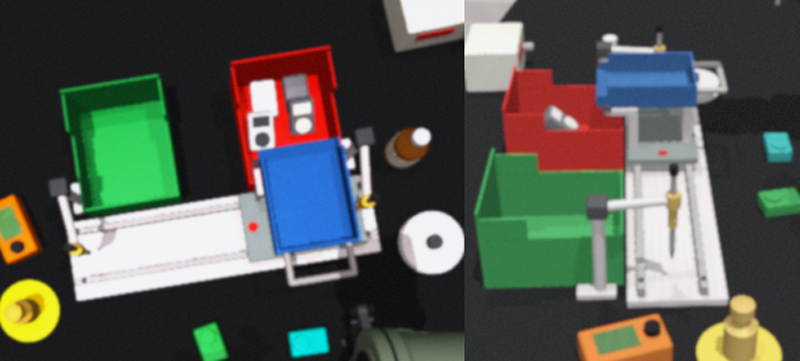

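The final view shows an empty, level tray, all four samples in the red bin, and the weight upright on the mat. A quick check of sample heights and stillness, then hand in.

Run:
```python
from h import *
d=cam('top');w=cloud(d);m=(w[...,2]>.01);h,s,v=hsv(d)
k=(s<90)&(v>60);k[:115]=0;k[172:]=0;k[:,:350]=0;k[:,:]&=True;k[:,412:]=0
n,l,S,C=cv2.connectedComponentsWithStats(k.astype(np.uint8))
for i in range(1,n):
    if S[i,4]>20: q=w[l==i];print(C[i].round(),S[i,4],np.nanpercentile(q[:,2],[5,50,95]).round(3))
```

```text
[391. 140.] 833 [0.025 0.034 0.056]
[363. 147.] 1002 [0.022 0.031 0.048]
```

```bash
python3 -c "
from bench import ctrl
print(ctrl.sign_off())"
```

```text
the job is handed in; nothing more can be done
None
```

The job is handed in at about 27 s of the 72 s; no verdict came back, but by the last pictures the weight stands on the mat, all four samples are in the red bin, and the tray is level with its spot about 1 mm from the stylus point.

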